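Refit a washer's drain-pump filter

TASK

Take the cleaned drain filter off the tray and fit it back into the pump: gently feel for the place where its slotted foot drops over the rib inside the bore, without forcing it, then screw it in clockwise until its blue grip bar first lines up with the two red marks on the pump. Do not screw it on past the marks, let go, and leave everything else on the counter undisturbed.

Things in the scene. Friction and masses are not known exactly. Their poses are not given: they have to be found in the camera images.
- filter: Loose white plastic drain filter, upright, about 80 g; origin at the centre of its underside, z up. Bottom to top: slotted foot 9 mm high; round stem of radius 18 mm up to 28 mm; round flange of radius 30 mm from 28 to 34 mm; blue grip bar 50 mm long along x, 14 mm wide along y, from 34 to 60 mm. It looks and works the same after half a turn.
- foot (a point): Centre of the filter's underside (same point and axes as the filter). A slot 11 mm wide and 9 mm deep runs right across the foot along the filter's x axis, in line with the grip bar; the blocks beside it are 22 mm long. It fits over the rib in the pump's bore with about 0.18 rad of play each way.
- pump: Fixed grey drain pump with an upright round collar, outer radius 33 mm, bore radius 21 mm, rim 72 mm high; origin under the bore's axis on the counter, z up. Two red marks, 10 x 6 mm seen from above, stand on the outside of the collar at the pump's +x and -x sides. A steel motor (radius 22 mm, below 60 mm) sticks out to +x, a short outlet to +y.
- mouth (a point): Centre of the bore's mouth, at rim height, axes as the pump. In the bore is a black threaded carrier with a yellow rib across it, 30 long, 7 wide, 8 mm high. The rib starts 0.4 to 2.6 rad counter-clockwise (seen from above) of the line of the red marks, different each time and not measured, but seen from above. Under a light press (below 10 N) the slot's edges slide over it without turning it.
- seat (a point): On the bore's axis 47 mm above the counter, fixed to the pump: where the filter's origin is when its foot is down on the carrier and its bar is at the marks. Down on the carrier it is 1.9 mm higher per rad still to turn (right-hand thread, 12 mm a turn), and 8 mm higher again while the foot only rests on the rib. Turning takes 0.08 rising to 0.14 Nm; no stop at the marks; it stays where left.
- tray: Fixed grey drip tray, 200 x 160 mm, walls 16 mm high, floor about 4 mm thick; origin at the centre of its underside. The filter starts on it.
- detergent: Tall white bottle with a blue label, radius 36 mm, 210 mm high; a bystander. Origin at the centre of its underside.
- softener: Orange bottle, radius 32 mm, 170 mm high; a bystander. Origin at the centre of its underside.
- scoop: Clear plastic measuring cup, radius 34 mm, 60 mm high; a bystander. Origin at the centre of its underside.
- descaler: White jar with a yellow label and red cap, radius 30 mm, 110 mm high; a bystander. Origin at the centre of its underside.
- screwdriver: Red-handled screwdriver lying on the counter; a bystander.
- brush: Green-handled cleaning brush lying on the counter; a bystander.
Not all that is in view belongs to the job. Leave any purple look-alike of the filter alone.

How it is judged:
On the way, in this order (a step that is already met when the one before it is completed fails the run):
1. the filter is lifted off the tray (height (world z) of filter above 0.06 m), for 0.1 s.
2. the filter's foot has dropped over the rib in the bore (z of filter in the frame of pump below 0.0545 m and horizontal distance between filter and pump below 0.005 m and angle between filter's own z axis and vertical below 0.12 rad), for 0.1 s.
At the end, for the whole second after the job is handed in: The filter stands upright (within 0.08 rad) in the pump's bore, within 5 mm of its axis, screwed down so that its origin is 45 to 49 mm above the pump's origin, its grip bar in line with the two red marks within 0.12 rad (7 degrees), released and at rest (angle between the x axis of filter and the x axis of pump, either way round below 0.12 rad and z of filter in the frame of pump between 0.045 and 0.049 m and horizontal distance between filter and pump below 0.005 m and angle between filter's own z axis and vertical below 0.08 rad and linear speed of filter below 0.01 m/s); the robot touches nothing.
It fails at once if the filter is forced against the pump with more than 30 N (contact force between filter and pump above 30 N).
It fails at once if the filter is screwed far past the marks (over about 60 degrees) (z of filter in the frame of pump below 0.045 m and horizontal distance between filter and pump below 0.01 m).
It fails at once if a bystander is moved by more than 30 mm (distance of any of detergent, softener, scoop, descaler, screwdriver, brush from where it was at the start of the episode above 0.03 m).
It also fails if it takes over 72 s, if anything falls off the work surface, if the arm or the gripper's body presses on something with over 40 N, if the wrist force passes 120 N, or if a joint passes its speed limit or range.

ROBOT

A 6-joint arm with a two-finger parallel gripper is mounted at the origin on the work surface. World frame = base frame: x ahead of the robot, y to its left, z up, the work surface at z = 0. Lengths are in m, angles in rad, forces in N, time in s.
With the tool pointing down it reaches from about 0.25 to 0.775 m from the base axis. Payload 4 kg.
Tool frame: the origin (TCP) lies at the centre of the arm's flange, where the gripper is bolted on; the fingertips stand 199 mm ahead of it and the grasp point (between the pads) lies 180 mm ahead of it; z points along the fingers, y is the line along which they close (so a half turn about z gives the same grasp; the last joint's range is limited). The gripper opens to 94 mm and grips with 3 to 60 N. Pads are 16 mm wide; open, the fingers measure 119 mm over their backs; the gripper's body (75 mm by 177 mm) begins 78 mm behind the grasp point.
Start: joints at [-1.427, 0.087, 1.371, -0, 1.684, -0.103], TCP at [0.134, -0.533, 0.405] pointing down, gripper open.
Joint ranges: [-3.1, 3.1], [-0.76, 2.03], [0.27, 2.55], [-1.08, 4.22], [0.17, 2.65], [-2.57, 2.57]. Speed limits (rad/s): [2.79, 2.79, 3.14, 3.14, 3.14, 3.14].

INTERFACE

Orientations are given as a rotation vector (axis times angle).
In Python, from workcell import bot gives the robot as it stands.
- The arm moves only by the shell command python3 -m creep 'ROWS'. ROWS is JSON, one flat list of numbers, 7 for each row, row after row: the shift along the tool's x, y, z in cm, then the turn, a rotation vector about the tool's x, y, z in rad, then the finger opening in cm, from 0 to 9.4. A call has exactly 8 rows; each row shifts and turns the commanded pose from where the row before left it, along the tool's axes as they then stand; what a row does not reach is not made up. A row lasts 1/12 s, in which the tool goes at most 41.7 mm and 7.16 degrees, less where a joint would pass 70% of its speed; a pose out of reach is approached as far as the arm can. A call is refused whole if a number of a shift passes 4.17 or a number of a turn 0.125, either way. A call with a gripper value outside its range is refused whole. The fingers move at their own pace and stop on an object; the grip force is fixed at half the most. Time passes only in rows, so rows that do not move let the fingers close, or fill a call up. It gives the time, the measured TCP pose, the force, the opening and the grip force at its end, in the units of the state.
- bot.read_state(): the state, without advancing time (a new reading comes with each control period).
- bot.camera(name): name is "scene" or "top" or "wrist"; returns a dict with "color" (384x512x3 uint8, red, green, blue), "intrinsics" (3x3 intrinsics, pixels), "rvec" (rotation vector, rad) and "tvec" (3), from world to camera coordinates, as OpenCV has them. Camera axes: x right, y down, z forward; pixel columns grow to the right and rows downward; lengths in m; the calibration is good to about 2 mm. A picture is of the moment at which its call begins. There is no depth.
- bot.finish_job(): hands the job in; it is judged then, once.
The state is a dict: "time_s": time; "qpos": joint angles; "joint_vel": joint speeds; "effort": joint torques, N m; "position": TCP position; "tcp_rot": TCP orientation; "ft_force": force on the tool from outside, world axes, zero at the start; "ft_torque": the same for the moment, N m; "width": finger opening in m; "gripper_force": force on a finger pad.
Only numpy, scipy, OpenCV 4.12 (cv2) and the standard library are available. Lean on these libraries where they do the work, as an engineer would, in place of code of your own. Each camera call takes 0.05 s, during which the arm holds its last target. There are 200 camera calls.

## Working session

There is one attempt and no reset: what is moved stays moved. The work goes in short steps, Python scripts to look and compute and a shell command to move; the robot and the scene stay as the last step left them, time stands still between calls to the robot, and variables do not carry over. Pictures are saved under pics/ and viewed, at most 10 in all, crops included, and the job is handed in when it is done.

```bash
mkdir -p pics; ls; python3 - <<'E'
from workcell import bot
import cv2,numpy as np,pickle
s=bot.read_state();print(s)
d={n:bot.camera(n) for n in("scene","top","wrist")}
pickle.dump(d,open('c0.pkl','wb'))
for n in d: print(n,d[n]['intrinsics'].tolist(),d[n]['rvec'],d[n]['tvec'])
a=np.hstack([cv2.resize(d['scene']['color'],(400,300)),cv2.resize(d['wrist']['color'],(400,300))])
cv2.imwrite('pics/a.png',a[:,:,::-1]); cv2.imwrite('pics/top.png',cv2.resize(d['top']['color'],(800,600))[:,:,::-1])
E
```

```text
pics
{'time_s': 0.0, 'qpos': array([-1.42710315e+00,  8.79237598e-02,  1.37222912e+00, -9.41282116e-06,
        1.68360468e+00, -1.03104609e-01]), 'joint_vel': array([-0.00046497,  0.00128825, -0.0010366 , -0.00096816, -0.0011383 ,
        0.00104926]), 'effort': array([ 1.43688696e-03, -3.40181029e+01, -3.02425218e+01,  7.20451679e-02,
        3.31787718e-02, -1.76135422e-04]), 'position': array([ 0.13433979, -0.53322008,  0.40353355]), 'tcp_rot': array([-3.11555641e+00, -3.86417913e-01,  8.36413834e-05]), 'ft_force': array([ 0.50518917,  0.3172209 , -1.02651028]), 'ft_torque': array([ 0.0211212 , -0.03795159, -0.01204334]), 'gripper_force': 0.0, 'width': 0.09392860029408823}
scene [[494.68963509956063, 0.0, 255.19643527160403], [0.0, 494.68963509956063, 192.759815504307], [0.0, 0.0, 1.0]] [ 1.27751184  2.21417578 -0.94077795] [ 0.27741509 -0.27456926  2.05046088]
top [[372.400417876553, 0.0, 252.75661600803417], [0.0, 372.400417876553, 193.4258042416538], [0.0, 0.0, 1.0]] [ 2.12676684 -2.10553689  0.21804131] [0.00398609 0.56910227 0.98737114]
wrist [[285.3712494370602, 0.0, 254.64414408356572], [0.0, 285.3712494370602, 189.4914468874915], [0.0, 0.0, 1.0]] [-2.32438746  1.81134567  0.21785456] [-0.54844951 -0.0242094   0.39057095]
```

View pics/a.png

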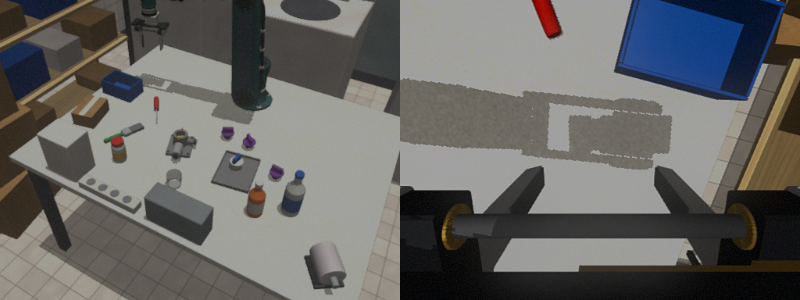

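View pics/top.png

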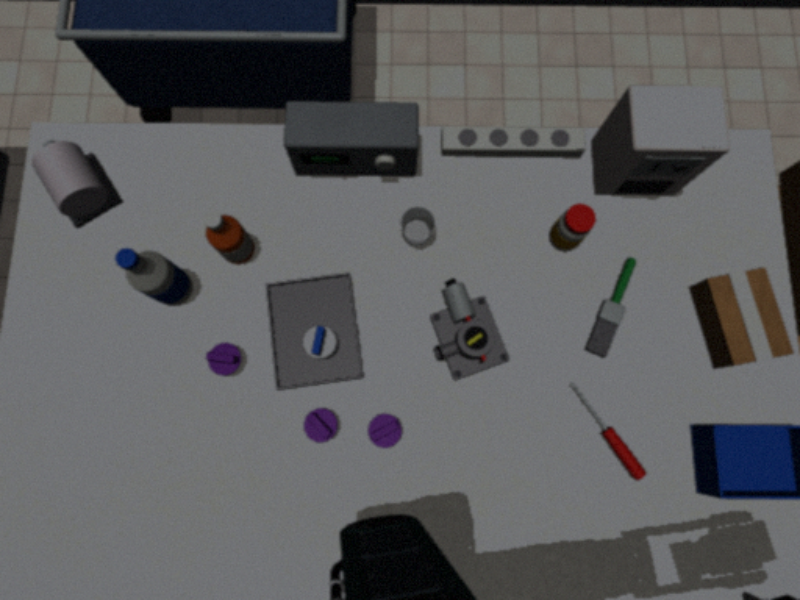

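The filter is the white disc with the blue bar on the tray at top-view (320,342). The purple look-alikes are at (225,358), (321,425) and (385,430), and are not it. The pump is at (472,342), with its motor to image-up, yellow rib visible and red marks near (467,318) and (484,357). Next I measure from two views and make one enlarged crop.

```bash
cat > h.py <<'E'
import cv2,numpy as np
from scipy.spatial.transform import Rotation as R
def ray(c,uv):
    r=R.from_rotvec(c['rvec']).as_matrix(); t=np.array(c['tvec'])
    d=r.T@np.linalg.inv(c['intrinsics'])@np.array([uv[0],uv[1],1.]); return -r.T@t,d/np.linalg.norm(d)
def plane(c,uv,z):
    o,d=ray(c,uv); return o+d*(z-o[2])/d[2]
def cross(rs):
    A=sum(np.eye(3)-np.outer(d,d) for o,d in rs); b=sum((np.eye(3)-np.outer(d,d))@o for o,d in rs)
    p=np.linalg.solve(A,b); return p,[round(1e3*np.linalg.norm(np.cross(p-o,d)),1) for o,d in rs]
def proj(c,p): return cv2.projectPoints(np.array([p],float),np.array(c['rvec']),np.array(c['tvec']),c['intrinsics'],None)[0].ravel()
HS={'blue':((100,110,30),(125,255,255)),'red':((172,110,50),(180,255,255)),'yellow':((22,110,60),(38,255,255))}
def blobs(c,col,roi,amin=4):
    """roi u0,v0,u1,v1 -> list (area,centroid,pts)"""
    h=cv2.cvtColor(c['color'],cv2.COLOR_RGB2HSV); m=cv2.inRange(h,*map(np.array,HS[col]))
    if col=='red': m|=cv2.inRange(h,np.array((0,110,50)),np.array((7,255,255)))
    k=np.zeros_like(m);u0,v0,u1,v1=roi;k[v0:v1,u0:u1]=m[v0:v1,u0:u1]
    n,l,s,ce=cv2.connectedComponentsWithStats(k)
    return sorted([(int(s[i,4]),ce[i],np.argwhere(l==i)[:,::-1].astype(float)) for i in range(1,n) if s[i,4]>=amin],key=lambda b:-b[0])
def axis_dir(c,pts,z):
    w=np.array([plane(c,p,z)[:2] for p in pts]);m=w.mean(0);u,s,v=np.linalg.svd(w-m,full_matrices=False)
    return m,np.arctan2(v[0][1],v[0][0])%np.pi,np.ptp((w-m)@v[0]),np.ptp((w-m)@v[1])
E
python3 - <<'E'
from h import *
import pickle
d=pickle.load(open('c0.pkl','rb'));t=d['top'];s=d['scene']
for n,c,rf,rp in(('top',t,(185,200,225,235),(270,180,330,245)),('scene',s,(280,190,325,225),(205,155,260,205))):
    print(n,'blue',[(a,x.round(1)) for a,x,_ in blobs(c,'blue',rf)],'red',[(a,x.round(1)) for a,x,_ in blobs(c,'red',rp,2)],'yel',[(a,x.round(1)) for a,x,_ in blobs(c,'yellow',rp,2)])
b=blobs(t,'blue',(185,200,225,235))[0];print(axis_dir(t,b[2],.064))
y=blobs(t,'yellow',(270,180,330,245))
if y: print('rib',axis_dir(t,y[0][2],.06))
b2=blobs(s,'blue',(280,190,325,225))
if b2: print(cross([ray(t,b[1]),ray(s,b2[0][1])]))
r=blobs(t,'red',(270,180,330,245),2)
for q in r: print('red',plane(t,q[1],.07))
A=cv2.resize(t['color'][160:260,170:340],None,fx=4.7,fy=4.7,interpolation=2)[:300]
A=cv2.resize(t['color'][170:250,170:340],(800,376),interpolation=2)
B=cv2.resize(s['color'][150:230,195:335],(390,223),interpolation=2)
B=np.pad(B,((0,0),(0,410),(0,0)))
cv2.imwrite('pics/crop1.png',np.vstack([A,B])[:,:,::-1])
E
```

```text
top blue [(91, array([203.4, 217.3]))] red [(9, array([299.1, 203.3])), (9, array([309.1, 228.7]))] yel [(32, array([303.7, 216.5]))]
scene blue [(45, array([303. , 200.9]))] red [(7, array([228.6, 178.7]))] yel [(13, array([230.8, 173.5]))]
(array([0.49935378, 0.14476278]), np.float64(2.9651751241068647), np.float64(0.048124565482570714), np.float64(0.014237917835838963))
rib (array([ 0.50488608, -0.13175761]), np.float64(2.217969366988143), np.float64(0.028636492380175876), np.float64(0.007694845133379701))
(array([0.49981774, 0.14514492, 0.06059118]), [np.float64(0.1), np.float64(0.1)])
red [ 0.53995488 -0.1184529   0.07      ]
red [ 0.47021311 -0.14460543  0.07      ]
```

View pics/crop1.png

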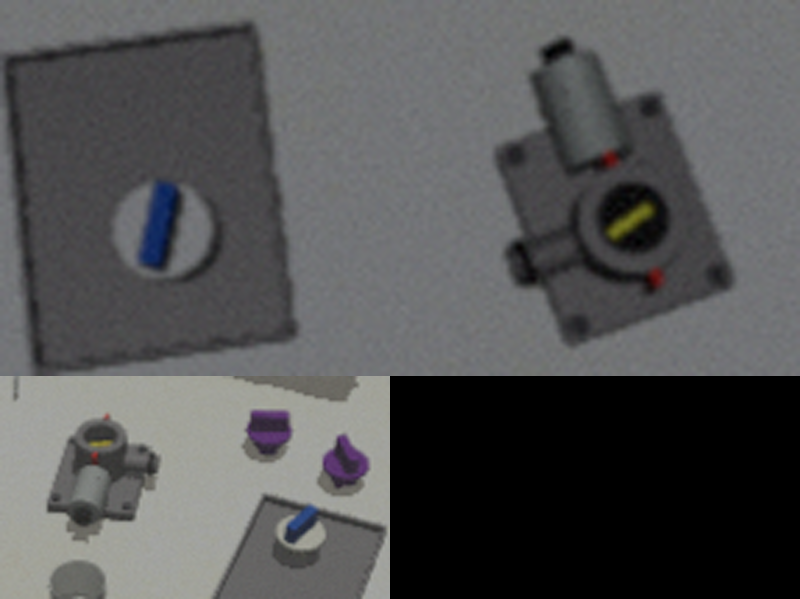

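The crop confirms it: the white flange with the blue bar at crop (160,225) is the filter; the purple ones differ.

| Item | Measured | Check |
|---|---|---|
| Filter bar | (0.4998, 0.1451), direction 2.965 rad | centre height 0.061 m (two views), 48 x 14 mm |
| Pump axis | (0.505, -0.1315) | marks 74 mm apart |
| Line of marks | 0.359 rad | |
| Rib | 2.218 rad, so 1.86 rad counter-clockwise of the marks | within the stated 0.4–2.6 |

Now I move above the filter.

```bash

python3 -m creep '[2.17,-2.37,0.2,0,0,0,9.4,2.17,-2.37,0.2,0,0,0,9.4,2.17,-2.37,0.2,0,0,0,9.4,2.17,-2.37,0.2,0,0,0,9.4,2.17,-2.37,0.2,0,0,0,9.4,2.17,-2.37,0.2,0,0,0,9.4,2.17,-2.37,0.2,0,0,0,9.4,2.17,-2.37,0.2,0,0,0,9.4]'
python3 -m creep '[2.17,-2.37,0.2,0,0,0,9.4,2.17,-2.37,0.2,0,0,0,9.4,2.17,-2.37,0.2,0,0,0,9.4,2.17,-2.37,0.2,0,0,0,9.4,2.17,-2.37,0.2,0,0,0,9.4,2.17,-2.37,0.2,0,0,0,9.4,2.17,-2.37,0.2,0,0,0,9.4,2.17,-2.37,0.2,0,0,0,9.4]'
```

```text
time_s: 0.82
position: [0.2567, -0.3055, 0.3883]
tcp_rot: [-3.118, -0.386, -0.0]
ft_force: [0.4, -0.8, 0.8]
width: 0.0941
gripper_force: 0.0
time_s: 1.48
position: [0.3786, -0.0791, 0.3725]
tcp_rot: [3.117, 0.387, 0.0]
ft_force: [-0.4, -0.3, -0.1]
width: 0.094
gripper_force: 0.0
```

```bash

python3 -m creep '[2.17,-2.37,0.2,0,0,0,9.4,2.17,-2.37,0.2,0,0,0,9.4,2.17,-2.37,0.2,0,0,0,9.4,2.17,-2.37,0.2,0,0,0,9.4,2.17,-2.37,0.2,0,0,0,9.4,2.17,-2.37,0.2,0,0,0,9.4,2.17,-2.37,0.2,0,0,0,9.4,2.17,-2.37,0.2,0,0,0,9.4]'
python3 -m creep '[0,0,0,0,0,-0.113,9.4,0,0,0,0,0,-0.113,9.4,0,0,0,0,0,-0.113,9.4,0,0,0,0,0,-0.113,9.4,0,0,0,0,0,-0.113,9.4,0,0,0,0,0,-0.113,9.4,0,0,0,0,0,-0.113,9.4,0,0,0,0,0,-0.113,9.4]'
python3 -m creep '[0,0,0,0,0,-0.113,9.4,0,0,0,0,0,-0.113,9.4,0,0,0,0,0,-0.113,9.4,0,0,0,0,0,-0.113,9.4,0,0,0,0,0,-0.113,9.4,0,0,0,0,0,-0.113,9.4,0,0,0,0,0,-0.113,9.4,0,0,0,0,0,-0.113,9.4]'
python3 -m creep '[0,0,0,0,0,-0.113,9.4,0,0,0,0,0,-0.113,9.4,0,0,0,0,0,-0.113,9.4,0,0,0,0,0,-0.113,9.4,0,0,0,0,0,-0.113,9.4,0,0,0,0,0,-0.113,9.4,0,0,0,0,0,-0.113,9.4,0,0,0,0,0,-0.113,9.4]'
cat >> h.py <<'E'
def tool(s):
    m=R.from_rotvec(s['tcp_rot']).as_matrix(); return np.array(s['position']),m,np.arctan2(m[1,0],m[0,0])
def togo(s,x,y,z,yaw):
    p,m,w=tool(s); d=m.T@(np.array([x,y,z])-p)*100
    print('tool cm',d.round(2),'rz',round(-((yaw-w+np.pi)%(2*np.pi)-np.pi),3),'tilt',np.arccos(-m[2,2]).round(4))
E
python3 - <<'E'
from workcell import bot
from h import *
s=bot.read_state();print(s['qpos'].round(2),s['position'],tool(s)[2])
togo(s,.4998,.1451,.24,2.965)
c=bot.camera('wrist');u=proj(c,(.4998,.1451,.064));print('bar expected',u)
b=blobs(c,'blue',(0,0,512,384),150)
for q in b: print(q[0],q[1].round(1),axis_dir(c,q[2],.064))
t=bot.camera('top');q=min(b,key=lambda q:np.linalg.norm(q[1]-u))
bt=blobs(t,'blue',(185,200,225,235))
if bt: print(cross([ray(c,q[1]),ray(t,bt[0][1])]))
cv2.imwrite('pics/w1.png',c['color'][:,:,::-1])
E
```

```text
time_s: 2.15
position: [0.5008, 0.1471, 0.3561]
tcp_rot: [3.117, 0.387, -0.001]
ft_force: [1.3, -0.3, -0.2]
width: 0.0939
gripper_force: 0.0
time_s: 2.82
position: [0.5003, 0.1455, 0.3562]
tcp_rot: [-2.631, -1.717, 0.001]
ft_force: [-0.1, 0.8, -0.3]
width: 0.0938
gripper_force: 0.0
time_s: 3.48
position: [0.5003, 0.1454, 0.3562]
tcp_rot: [-1.616, -2.693, 0.001]
ft_force: [0.2, 0.7, 0.3]
width: 0.0941
gripper_force: 0.0
time_s: 4.15
position: [0.5003, 0.1455, 0.3562]
tcp_rot: [-0.278, -3.128, 0.0]
ft_force: [-0.2, 0.9, -0.8]
width: 0.0939
gripper_force: 0.0
[ 0.17  0.04  1.52 -0.    1.59 -1.22] [0.50031642 0.1454546  0.35618945] 2.9644206838045517
tool cm [ 0.03 -0.04 11.62] rz -0.001 tilt 0.0009
bar expected [253.49020089 190.97145566]
849 [498.5 223.8] (array([0.5774078 , 0.38347668]), np.float64(2.728243804082422), np.float64(0.04683686973688993), np.float64(0.032170344587982645))
627 [254.  190.5] (array([0.49957122, 0.14570088]), np.float64(2.959910357856875), np.float64(0.048804572331436855), np.float64(0.012665873909621341))
```

View pics/w1.png

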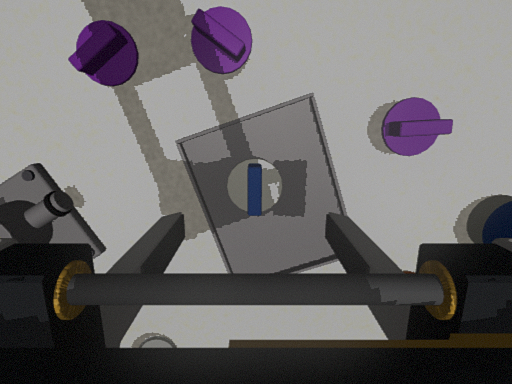

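Wrist view: the blue bar is at (254,190), exactly where predicted, upright between the fingers, with nothing in their way. Descend and grip.

```bash

python3 -m creep '[0,0,1.44,0,0,0,9.4,0,0,1.44,0,0,0,9.4,0,0,1.44,0,0,0,9.4,0,0,1.44,0,0,0,9.4,0,0,1.44,0,0,0,9.4,0,0,1.44,0,0,0,9.4,0,0,1.44,0,0,0,9.4,0,0,1.44,0,0,0,9.4]'
python3 -m creep '[0,0,0,0,0,0,0.5,0,0,0,0,0,0,0.5,0,0,0,0,0,0,0.5,0,0,0,0,0,0,0.5,0,0,0,0,0,0,0.5,0,0,0,0,0,0,0.5,0,0,0,0,0,0,0.5,0,0,0,0,0,0,0.5]'
```

```text
time_s: 4.92
position: [0.5003, 0.1454, 0.2406]
tcp_rot: [-0.292, -3.128, 0.0]
ft_force: [0.5, 0.4, -0.7]
width: 0.0941
gripper_force: 0.0
time_s: 5.58
position: [0.5005, 0.1455, 0.2418]
tcp_rot: [0.287, 3.128, 0.0]
ft_force: [1.7, 0.1, 0.4]
width: 0.044
gripper_force: 0.0
```

```bash

python3 -m creep '[0,0,0,0,0,0,0.5,0,0,0,0,0,0,0.5,0,0,0,0,0,0,0.5,0,0,0,0,0,0,0.5,0,0,0,0,0,0,0.5,0,0,0,0,0,0,0.5,0,0,0,0,0,0,0.5,0,0,0,0,0,0,0.5]'
```

```text
time_s: 6.25
position: [0.5004, 0.1454, 0.2414]
tcp_rot: [-0.287, -3.128, 0.0]
ft_force: [-0.4, -0.3, 1.1]
width: 0.0139
gripper_force: 30.0
```

Gripped at 14 mm. Lift 12 cm and check the hold in the wrist view.

```bash

python3 -m creep '[0,0,-1.5,0,0,0,0.5,0,0,-1.5,0,0,0,0.5,0,0,-1.5,0,0,0,0.5,0,0,-1.5,0,0,0,0.5,0,0,-1.5,0,0,0,0.5,0,0,-1.5,0,0,0,0.5,0,0,-1.5,0,0,0,0.5,0,0,-1.5,0,0,0,0.5]'
python3 -m creep '[0,0,0,0,0,0.093,0.5,0,0,0,0,0,0.093,0.5,0,0,0,0,0,0.093,0.5,0,0,0,0,0,0.093,0.5,0,0,0,0,0,0.093,0.5,0,0,0,0,0,0.093,0.5,0,0,0,0,0,0.093,0.5,0,0,0,0,0,0.093,0.5]'
python3 - <<'E'
from workcell import bot
from h import *
s=bot.read_state();p,m,w=tool(s);print(p,w,s['width'],s['ft_force'])
togo(s,.505,-.1315,.361,2.218)
c=bot.camera('wrist');b=blobs(c,'blue',(150,100,360,330),100)
z=p[2]-.180+.004
for q in b: 
  a=axis_dir(c,q[2],z);print(q[0],q[1].round(1),a,'exp px',proj(c,[p[0],p[1],z]), 'offset tool mm',(m.T@np.r_[a[0]-p[:2],0]*1e3).round(1),'dyaw',a[1]-w)
cv2.imwrite('pics/w2.png',c['color'][:,:,::-1])
t=bot.camera('top');print([(q[0],q[1].round(1),plane(t,q[1],z)) for q in blobs(t,'blue',(170,190,300,240),20)])
E
```

```text
time_s: 6.92
position: [0.5003, 0.1454, 0.362]
tcp_rot: [-0.287, -3.128, 0.0]
ft_force: [0.0, -0.2, -0.8]
width: 0.0138
gripper_force: 30.0
time_s: 7.58
position: [0.5004, 0.1455, 0.3612]
tcp_rot: [-1.411, -2.807, 0.001]
ft_force: [0.7, -0.6, -0.9]
width: 0.0139
gripper_force: 30.0
[0.50035033 0.14545405 0.36115168] 2.210203175599061 0.013876428867346273 [ 0.65265212 -0.61575639 -0.94503954]
tool cm [-2.250e+01 -1.615e+01  2.000e-02] rz -0.008 tilt 0.0006
1784 [254.7 233.8] (array([0.49875463, 0.1486067 ]), np.float64(2.2122980972910757), np.float64(0.052696830489501294), np.float64(0.013755939884745915)) exp px [253.68512549 239.77825129] offset tool mm [3.5 0.6 0. ] dyaw 0.0020949216920147506
[]
```

View pics/w2.png

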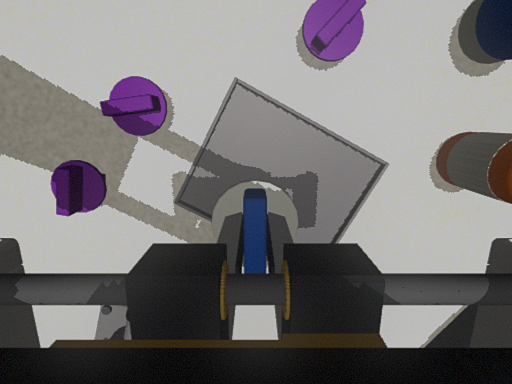

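Filter held squarely, bar at (255,234), yaw matches the tool. I stop 7.5 cm beside the pump to refine its centre, marks and rib in the wrist camera.

```bash

python3 -m creep '[-1.88,-1.01,0,0,0,-0.001,0.5,-1.88,-1.01,0,0,0,-0.001,0.5,-1.88,-1.01,0,0,0,-0.001,0.5,-1.88,-1.01,0,0,0,-0.001,0.5,-1.88,-1.01,0,0,0,-0.001,0.5,-1.88,-1.01,0,0,0,-0.001,0.5,-1.88,-1.01,0,0,0,-0.001,0.5,-1.88,-1.01,0,0,0,-0.001,0.5]'
python3 -m creep '[-1.88,-1.01,0,0,0,0,0.5,-1.88,-1.01,0,0,0,0,0.5,-1.88,-1.01,0,0,0,0,0.5,-1.88,-1.01,0,0,0,0,0.5,-1.88,-1.01,0,0,0,0,0.5,-1.88,-1.01,0,0,0,0,0.5,-1.88,-1.01,0,0,0,0,0.5,-1.88,-1.01,0,0,0,0,0.5]'
python3 -m creep '[0,0,0,0,0,0,0.5,0,0,0,0,0,0,0.5,0,0,0,0,0,0,0.5,0,0,0,0,0,0,0.5,0,0,0,0,0,0,0.5,0,0,0,0,0,0,0.5,0,0,0,0,0,0,0.5,0,0,0,0,0,0,0.5]'
python3 - <<'E'
from workcell import bot
from h import *
import pickle
s=bot.read_state();p,m,w=tool(s);print(p,w,s['width'])
c=bot.camera('wrist');t0=pickle.load(open('c0.pkl','rb'))['top'];pickle.dump(c,open('c3.pkl','wb'))
u=proj(c,[.505,-.1315,.07]);print('pump px',u)
roi=[int(v) for v in (max(u[0]-80,0),max(u[1]-80,0),u[0]+80,min(u[1]+80,384))]
R0=blobs(c,'red',roi,10);Y=blobs(c,'yellow',roi,30)
T=blobs(t0,'red',(270,180,330,245),2);TY=blobs(t0,'yellow',(270,180,330,245),2)
for q in R0: 
  P=plane(c,q[1],.07);k=min(T,key=lambda k:np.linalg.norm(plane(t0,k[1],.07)-P));print('red',q[0],q[1].round(1),P.round(4),cross([ray(c,q[1]),ray(t0,k[1])]))
for q in Y: print('yel',q[0],q[1].round(1),axis_dir(c,q[2],.0575),cross([ray(c,q[1]),ray(t0,TY[0][1])]))
cv2.imwrite('pics/w3.png',c['color'][:,:,::-1])
E
```

```text
time_s: 8.35
position: [0.5267, -0.0243, 0.3614]
tcp_rot: [-1.389, -2.818, 0.0]
ft_force: [0.5, -0.1, -0.4]
width: 0.0138
gripper_force: 30.0
time_s: 9.02
position: [0.5538, -0.1929, 0.3612]
tcp_rot: [-1.389, -2.817, -0.0]
ft_force: [0.0, 0.0, -1.6]
width: 0.0136
gripper_force: 30.0
time_s: 9.68
position: [0.5537, -0.1913, 0.3616]
tcp_rot: [1.392, 2.816, -0.0]
ft_force: [-0.9, -0.1, -0.4]
width: 0.0138
gripper_force: 30.0
[ 0.55374545 -0.19134937  0.36161637] 2.2236396867498853 0.013789319384367588
pump px [251.34630607 110.60057055]
red 71 [212.   98.9] [ 0.4702 -0.1452  0.07  ] (array([ 0.47020435, -0.14495916,  0.06917373]), [np.float64(0.2), np.float64(0.2)])
red 67 [289.6 123.5] [ 0.5402 -0.1191  0.07  ] (array([ 0.54056859, -0.11888453,  0.06661955]), [np.float64(0.0), np.float64(0.0)])
yel 253 [251.5 111.3] (array([ 0.50518716, -0.13180431]), np.float64(2.2124981449621686), np.float64(0.028917224358737566), np.float64(0.006959230594984319)) (array([ 0.50511711, -0.13184682,  0.05880534]), [np.float64(0.1), np.float64(0.1)])
```

View pics/w3.png

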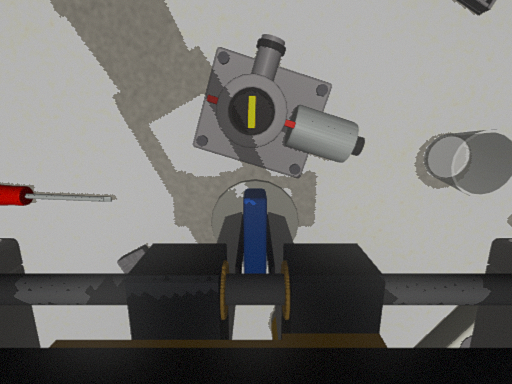

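The pump sits at (251,111), its marks at (212,99) and (290,124), with the rib between them. Refined values:
- Axis (0.5052, -0.132).
- Marks at 0.357 rad, mark height 0.068 m.
- Rib at 2.2125 rad, height 0.0588 m. Expected rib top is 0.0585, so it is consistent.

The turn will be 1.856 rad. I move over the axis with the foot 12 mm above the rim.

```bash

python3 -m creep '[1.9,-0.065,0,0,0,0.003,0.5,1.9,-0.065,0,0,0,0.003,0.5,1.9,-0.065,0,0,0,0.003,0.5,1.9,-0.065,0,0,0,0.003,0.5,0,0,1,0,0,0,0.5,0,0,1,0,0,0,0.5,0,0,1,0,0,0,0.5,0,0,1,0,0,0,0.5]'
python3 -m creep '[0,0,0,0,0,0,0.5,0,0,0,0,0,0,0.5,0,0,0,0,0,0,0.5,0,0,0,0,0,0,0.5,0,0,0,0,0,0,0.5,0,0,0,0,0,0,0.5,0,0,0,0,0,0,0.5,0,0,0,0,0,0,0.5]'
cat > st.py <<'E'
from workcell import bot
from h import *
s=bot.read_state();p,m,w=tool(s);print(p.round(4),'yaw',w.round(3),'foot z',(p[2]-.2374).round(4),s['width'].round(4),'f',s['ft_force'].round(1),'t',s['ft_torque'].round(2))
togo(s,.5055,-.1324,.2884,2.2125)
E
python3 st.py
```

```text
time_s: 10.4
position: [0.506, -0.1333, 0.3197]
tcp_rot: [-1.41, -2.806, 0.001]
ft_force: [0.3, -0.7, -0.8]
width: 0.0137
gripper_force: 30.0
time_s: 11.07
position: [0.5059, -0.1328, 0.3218]
tcp_rot: [1.409, 2.807, 0.0]
ft_force: [-0.3, -0.5, -0.4]
width: 0.0137
gripper_force: 30.0Traceback (most recent call last):
  File "st.py", line 3, in <module>
    s=bot.read_state();p,m,w=tool(s);print(p.round(4),'yaw',w.round(3),'foot z',(p[2]-.2374).round(4),s['width'].round(4),'f',s['ft_force'].round(1),'t',s['ft_torque'].round(2))
                                                                                                      ^^^^^^^^^^^^^^^^
AttributeError: 'float' object has no attribute 'round'
```

```bash
sed -i "s/s\['width'\].round(4)/s['width']/" st.py
python3 -m creep '[0.06,0,0,0,0,0,0.5,0,0,0.3,0,0,0,0.5,0,0,0.3,0,0,0,0.5,0,0,0.3,0,0,0,0.5,0,0,0.3,0,0,0,0.5,0,0,0.3,0,0,0,0.5,0,0,0.3,0,0,0,0.5,0,0,0.2,0,0,0,0.5]'
python3 st.py
```

```text
time_s: 11.73
position: [0.5054, -0.1322, 0.3008]
tcp_rot: [-1.41, -2.807, 0.0]
ft_force: [-1.0, -0.2, -1.2]
width: 0.0136
gripper_force: 30.0
[ 0.5054 -0.1322  0.3008] yaw 2.211 foot z 0.0634 0.013555833612500264 f [-1.  -0.2 -1.2] t [ 0.05 -0.15  0.04]
tool cm [-0.02  0.    1.24] rz -0.002 tilt 0.0008
```

```bash

python3 -m creep '[0,0,0.1,0,0,0,0.5,0,0,0.1,0,0,0,0.5,0,0,0.1,0,0,0,0.5,0,0,0.1,0,0,0,0.5,0,0,0.1,0,0,0,0.5,0,0,0.05,0,0,0,0.5,0,0,0,0,0,0,0.5,0,0,0,0,0,0,0.5]'
python3 st.py
```

```text
time_s: 12.4
position: [0.5055, -0.1323, 0.296]
tcp_rot: [1.41, 2.807, -0.0]
ft_force: [-0.2, 0.2, -0.6]
width: 0.0138
gripper_force: 30.0
[ 0.5055 -0.1323  0.296 ] yaw 2.211 foot z 0.0586 0.013751437805515477 f [-0.2  0.2 -0.6] t [-0.03 -0.16 -0.01]
tool cm [-0.01 -0.01  0.76] rz -0.002 tilt 0.0001
```

```bash

python3 -m creep '[0,0,0.05,0,0,0,0.5,0,0,0.05,0,0,0,0.5,0,0,0.05,0,0,0,0.5,0,0,0.05,0,0,0,0.5,0,0,0.05,0,0,0,0.5,0,0,0,0,0,0,0.5,0,0,0,0,0,0,0.5,0,0,0,0,0,0,0.5]'
python3 st.py
```

```text
time_s: 13.07
position: [0.5055, -0.1323, 0.2935]
tcp_rot: [1.41, 2.807, -0.0]
ft_force: [0.1, 0.1, -1.2]
width: 0.0137
gripper_force: 30.0
[ 0.5055 -0.1323  0.2935] yaw 2.211 foot z 0.0561 0.013735988410005957 f [ 0.1  0.1 -1.2] t [ 0.01 -0.11 -0.01]
tool cm [-0.01 -0.    0.51] rz -0.002 tilt 0.0001
```

No contact below the rib's top, so the slot is passing over the rib. I carry on in small steps to the carrier.

```bash

python3 -m creep '[0,0,0.05,0,0,0,0.5,0,0,0.05,0,0,0,0.5,0,0,0.05,0,0,0,0.5,0,0,0.05,0,0,0,0.5,0,0,0.05,0,0,0,0.5,0,0,0.05,0,0,0,0.5,0,0,0,0,0,0,0.5,0,0,0,0,0,0,0.5]'
python3 st.py
python3 -m creep '[0,0,0.03,0,0,0,0.5,0,0,0.03,0,0,0,0.5,0,0,0.03,0,0,0,0.5,0,0,0.03,0,0,0,0.5,0,0,0.03,0,0,0,0.5,0,0,0,0,0,0,0.5,0,0,0,0,0,0,0.5,0,0,0,0,0,0,0.5]'
python3 st.py
```

```text
time_s: 13.73
position: [0.5055, -0.1323, 0.2904]
tcp_rot: [-1.41, -2.807, 0.0]
ft_force: [0.2, 0.5, -0.9]
width: 0.0136
gripper_force: 30.0
[ 0.5055 -0.1323  0.2904] yaw 2.211 foot z 0.053 0.013567790418409838 f [ 0.2  0.5 -0.9] t [-0.03 -0.11  0.02]
tool cm [-0.01 -0.    0.2 ] rz -0.002 tilt 0.0001
time_s: 14.4
position: [0.5055, -0.1323, 0.289]
tcp_rot: [1.41, 2.807, -0.0]
ft_force: [0.1, 1.0, -0.2]
width: 0.0139
gripper_force: 30.0
[ 0.5055 -0.1323  0.289 ] yaw 2.211 foot z 0.0516 0.013887104384722924 f [ 0.1  1.  -0.2] t [-0.02 -0.19  0.07]
tool cm [-0.01 -0.    0.06] rz -0.002 tilt 0.0001
```

Foot is 7 mm below the rib top with no force: engaged. Now screw clockwise, following the thread (1.9 mm/rad), in checked steps.

```bash

python3 -m creep '[0,0,0.02,0,0,0.075,0.5,0,0,0.02,0,0,0.075,0.5,0,0,0.02,0,0,0.075,0.5,0,0,0.02,0,0,0.075,0.5,0,0,0.02,0,0,0.075,0.5,0,0,0.02,0,0,0.075,0.5,0,0,0.02,0,0,0.075,0.5,0,0,0.02,0,0,0.075,0.5]'
python3 st.py
```

```text
time_s: 15.07
position: [0.5054, -0.1325, 0.2877]
tcp_rot: [2.18, 2.261, -0.002]
ft_force: [-0.1, -0.9, 1.4]
width: 0.0139
gripper_force: 30.0
[ 0.5054 -0.1325  0.2877] yaw 1.607 foot z 0.0503 0.013885565776358754 f [-0.1 -0.9  1.4] t [-0.14  0.12  0.13]
tool cm [ 0.01  0.01 -0.07] rz -0.605 tilt 0.0011
```

```bash

python3 -m creep '[0,0,0.015,0,0,0.075,0.5,0,0,0.015,0,0,0.075,0.5,0,0,0.015,0,0,0.075,0.5,0,0,0.015,0,0,0.075,0.5,0,0,0.015,0,0,0.075,0.5,0,0,0.015,0,0,0.075,0.5,0,0,0.015,0,0,0.075,0.5,0,0,0.015,0,0,0.075,0.5]'
python3 st.py
python3 -m creep '[0,0,0.015,0,0,0.075,0.5,0,0,0.015,0,0,0.075,0.5,0,0,0.015,0,0,0.075,0.5,0,0,0.015,0,0,0.075,0.5,0,0,0.015,0,0,0.075,0.5,0,0,0.015,0,0,0.05,0.5,0,0,0,0,0,0,0.5,0,0,0,0,0,0,0.5]'
python3 st.py
```

```text
time_s: 15.73
position: [0.5054, -0.1325, 0.2866]
tcp_rot: [2.751, 1.516, -0.001]
ft_force: [-0.7, -1.3, 1.3]
width: 0.0137
gripper_force: 30.0
[ 0.5054 -0.1325  0.2866] yaw 1.007 foot z 0.0492 0.01374295780285508 f [-0.7 -1.3  1.3] t [-0.24  0.17  0.13]
tool cm [ 0.02  0.   -0.18] rz -1.205 tilt 0.0013
time_s: 16.4
position: [0.5054, -0.1326, 0.2858]
tcp_rot: [3.006, 0.909, -0.0]
ft_force: [-0.7, -1.3, 1.7]
width: 0.0134
gripper_force: 30.0
[ 0.5054 -0.1326  0.2858] yaw 0.587 foot z 0.0484 0.013364241006951147 f [-0.7 -1.3  1.7] t [-0.29  0.25  0.06]
tool cm [ 0.02 -0.01 -0.26] rz -1.625 tilt 0.0012
```

```bash

python3 -m creep '[0,0,0.01,0,0,0.05,0.5,0,0,0.01,0,0,0.05,0.5,0,0,0.01,0,0,0.05,0.5,0,0,0.01,0,0,0.04,0.5,0,0,0,0,0,0,0.5,0,0,0,0,0,0,0.5,0,0,0,0,0,0,0.5,0,0,0,0,0,0,0.5]'
python3 st.py
python3 - <<'E'
from workcell import bot
from h import *
s=bot.read_state();p,m,w=tool(s);c=bot.camera('wrist')
for q in blobs(c,'blue',(200,150,310,300),100): a=axis_dir(c,q[2],p[2]-.2374+.06);print(q[0],q[1].round(1),a,'dyaw',a[1]-w)
for q in blobs(c,'red',(150,80,360,384),8): print('red',q[0],q[1].round(1),plane(c,q[1],.07))
cv2.imwrite('pics/w4.png',c['color'][:,:,::-1])
E
```

```text
time_s: 17.07
position: [0.5055, -0.1325, 0.2853]
tcp_rot: [3.079, 0.619, 0.0]
ft_force: [-1.9, -1.8, 3.2]
width: 0.014
gripper_force: 30.0
[ 0.5055 -0.1325  0.2853] yaw 0.397 foot z 0.0479 0.014023867827047107 f [-1.9 -1.8  3.2] t [-0.49  0.49  0.09]
tool cm [ 0.01 -0.01 -0.31] rz -1.816 tilt 0.0011
1868 [254.8 232. ] (array([ 0.50881245, -0.13056975]), np.float64(0.3986891853211856), np.float64(0.05314432950733433), np.float64(0.013887910730469142)) dyaw 0.0020590094659311275
red 138 [256.8 166.4] [ 0.54034997 -0.11899754  0.07      ]
```

View pics/w4.png

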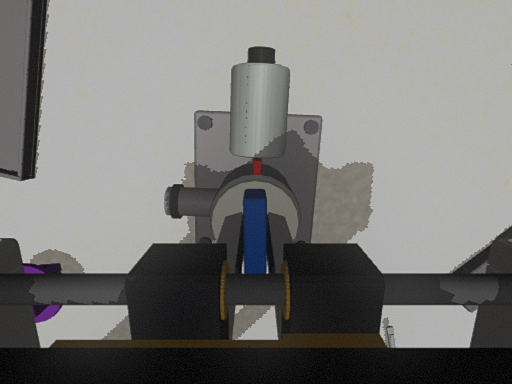

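The bar at (255,232) nearly points at the red mark at (257,166), with about 0.04 rad left. I finish the turn and release.

```bash

python3 -m creep '[0,0,0,0,0,0.02,0.5,0,0,0,0,0,0.02,0.5,0,0,0,0,0,0,0.5,0,0,0,0,0,0,0.5,0,0,0,0,0,0,0.5,0,0,0,0,0,0,1.6,0,0,0,0,0,0,1.8,0,0,0,0,0,0,2]'
python3 -m creep '[0,0,0,0,0,0,3,0,0,0,0,0,0,4,0,0,0,0,0,0,5,0,0,0,0,0,0,6,0,0,0,0,0,0,6,0,0,0,0,0,0,6,0,0,0,0,0,0,6,0,0,0,0,0,0,6]'
python3 st.py
```

```text
time_s: 17.78
position: [0.5055, -0.1317, 0.284]
tcp_rot: [-3.09, -0.556, 0.0]
ft_force: [0.6, 0.1, -1.0]
width: 0.0191
gripper_force: 0.0
time_s: 18.45
position: [0.5055, -0.1323, 0.2849]
tcp_rot: [3.092, 0.556, 0.0]
ft_force: [-0.2, 0.8, -0.6]
width: 0.0597
gripper_force: 0.0
[ 0.5055 -0.1323  0.2849] yaw 0.356 foot z 0.0475 0.059702247488354517 f [-0.2  0.8 -0.6] t [0.01 0.02 0.05]
tool cm [ 0.    0.01 -0.35] rz -1.857 tilt 0.0001
```

Rise 10 cm and check the result.

```bash

python3 -m creep '[0,0,-0.5,0,0,0,6,0,0,-1.5,0,0,0,6,0,0,-1.5,0,0,0,6,0,0,-1.5,0,0,0,6,0,0,-1.5,0,0,0,6,0,0,-1.5,0,0,0,6,0,0,-1.5,0,0,0,6,0,0,-0.5,0,0,0,6]'
python3 - <<'E'
from workcell import bot
from h import *
c=bot.camera('wrist');t=bot.camera('scene')
b=blobs(c,'blue',(180,100,330,270),100)[0];a=axis_dir(c,b[2],.107);print(b[0],b[1],a)
for q in blobs(c,'red',(150,60,360,260),8): print('red',q[0],q[1].round(1),plane(c,q[1],.07))
bs=blobs(t,'blue',(205,140,260,205))
for q in bs: print(q[0],q[1],cross([ray(c,b[1]),ray(t,q[1])]))
cv2.imwrite('pics/w5.png',np.vstack([c['color'][60:284],cv2.resize(t['color'][130:230,180:330],(512,341))])[:,:,::-1])
E
```

```text
time_s: 19.12
position: [0.5057, -0.1324, 0.3881]
tcp_rot: [3.089, 0.555, 0.007]
ft_force: [0.2, 0.1, 0.2]
width: 0.0601
gripper_force: 0.0
660 [253.90909091 194.36818182] (array([ 0.50655311, -0.13158556]), np.float64(0.3909529050798701), np.float64(0.04835085318829801), np.float64(0.01265904780731558))
red 57 [253.7 152.7] [ 0.53996655 -0.1190619   0.07      ]
red 20 [254.  222.5] [ 0.46765509 -0.14617574  0.07      ]
25 [230.56 163.52] (array([ 0.50689665, -0.13136691,  0.10797962]), [np.float64(0.1), np.float64(0.1)])
```

View pics/w5.png

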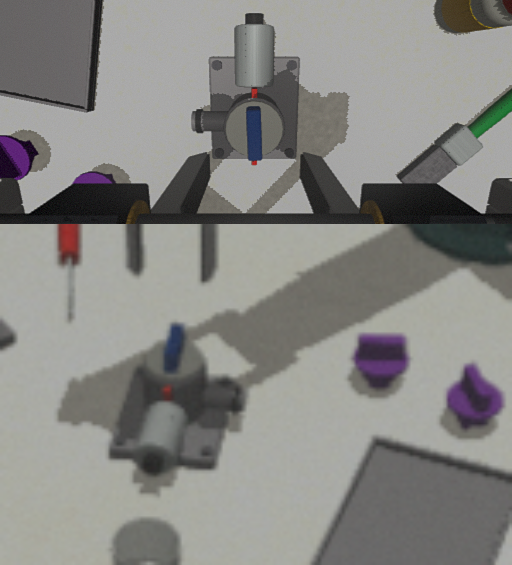

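The wrist view shows the bar from (254,170) to (254,220), on the line through the red marks at (254,153) and (254,222). It measures 0.391 rad against 0.36 rad for the marks, with its top about 0.107 m high. The filter is seated and everything else is in place, so I hand in.

```bash
python3 -c "
from workcell import bot
print(bot.finish_job())"
```

```text
the job is handed in; nothing more can be done
None
```

The filter is back in the pump, screwed down with its bar within about 0.03 rad of the red marks, released, and the job is handed in after about 19 s with no verdict returned.

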